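Clear a wedged specimen carrier and mount it on the microscope stage

ROBOT

A 6-joint arm with a two-finger parallel gripper is mounted at the origin on the work surface. World frame = base frame: x ahead of the robot, y to its left, z up, the work surface at z = 0. Lengths are in mm, angles in degrees, forces in N, time in s.
With the tool pointing down it reaches from about 300 to 850 mm from the base axis. Payload 4.2 kg.
Tool frame: the origin (TCP) lies midway between the tips of the shut fingers; the grasp point (between the pads) lies 19 mm behind it; z points along the fingers, y is the line along which they close (so a half turn about z gives the same grasp; the last joint's range is limited). The gripper opens to 91 mm and grips with 3 to 60 N. Pads are 32 mm wide; open, the fingers measure 118 mm over their backs; the gripper's body (76 mm by 178 mm) begins 60 mm behind the grasp point.
Start: joints at [-68.64, 18.312, 89.639, -0, 72.044, -1.146], TCP at [220.101, -531.224, 213.976] pointing down, gripper open.
Joint ranges: [-177.97, 177.97], [-48.28, 115.42], [12.27, 149.76], [-77.06, 257.06], [2.81, 150.46], [-146.56, 146.56]. Speed limits (degrees/s): [147.25, 147.25, 180, 180, 180, 180].

INTERFACE

Orientations are given as [roll, pitch, yaw] about the fixed x, y, z axes, in that order (R = Rz(yaw) Ry(pitch) Rx(roll)).
In Python, from workcell import env gives the robot as it stands.
- The arm moves only by the shell command python3 drive.py 'ROWS' [OPENING] [FORCE]. ROWS is 1 to 8 rows, parted by semicolons, with the numbers parted by spaces; each row has 6 numbers: dx, dy, dz in mm, then a rotation vector rx, ry, rz in degrees; each row shifts and turns the commanded pose from where the row before left it, along the tool's axes as they then stand; what a row does not reach is not made up. A row lasts 1/10 s, in which the tool goes at most 50 mm and 8.59 degrees, less where a joint would pass 70% of its speed; a pose out of reach is approached as far as the arm can. OPENING is the finger opening in mm, set as the command begins (- or left out keeps the last). The fingers move at their own pace and stop on an object; FORCE is the grip in N (left out, the last holds). Time passes only in rows, so rows that do not move let the fingers close. It prints the time, the measured TCP pose, the force, the opening and the grip force at its end. Input that does not fit is refused with a message, and nothing moves.
- env.state(): the state, without advancing time (a new reading comes with each control period).
- env.grab_frame(name): name is "scene" or "top" or "wrist"; returns the picture (400x640x3 uint8, blue, green, red); there is no depth.
- env.camera_model(name): a dict with "fx", "fy", "cx", "cy" (pixels), "D" ([k1, k2, p1, p2, k3] as OpenCV has them; the pictures are not rectified), "T" (4x4, takes a point from camera to world coordinates). Camera axes: x right, y up, looking along -z (the intrinsics and any distortion apply to the point x, -y, -z); pixel columns grow to the right and rows downward; lengths in mm; the calibration is good to about 2 mm. A picture is of the moment at which its call begins: read the wrist's pose just before it. camera_model takes no time and is no camera call; for the wrist camera it gives the pose at the moment of the call.
- env.job_done(): hands the job in; it is judged then, once.
The state is a dict: "time_s": time; "qpos": joint angles; "qvel": joint speeds; "effort": joint torques, N m; "ee_pos": TCP position; "ee_rot": TCP orientation; "force": force on the tool from outside, world axes, zero at the start; "torque": the same for the moment, N m; "gripper_width": finger opening in mm; "gripper_force": force on a finger pad.
Only numpy, scipy, OpenCV 4.12 (cv2) and the standard library are available. Lean on these libraries where they do the work, as an engineer would, in place of code of your own. Each camera call takes 0.05 s, during which the arm holds its last target. There are 200 camera calls.

TASK

A specimen carrier has wedged in the mouth of the feeder chute, under the hold-down lips: nudge it back up the chute until it is clear of the lips, lift it out and lay it flat on the bench pad without dropping it, letting go so that you can change your grip. Then take it again by its plain end, so that your hand stays clear of the objective, and fit it on the microscope stage with the specimen under the objective: both keyholes down over the two screw heads, then slide it in until the screws are at the ends of their slots, and let go. Touch the polished specimen with nothing, do not bump the microscope, and leave the other things where they are.

Things in the scene. Friction and masses are not known exactly. Their poses are not given: they have to be found in the camera images.
- carrier: The wedged carrier, the only loose one: aluminium plate 180 (x) x 66 (y) x 10 mm, corners chamfered 6 mm, about 0.32 kg with its specimen, friction about 0.6. Origin at the centre of its underside, z up. Specimen near the +x end (uphill in the chute); the -x end is plain. Two through keyholes side by side, at y = +19 and -19 mm; see hole_a and slot_end_a.
- plain_end (a point): Grip point on the carrier's plain end: carrier x = -70, y = 0, at the underside. The long edges either side of it are straight from x = -84 to -22 mm, 66 mm apart.
- specimen: Round resin specimen mount with a polished metal face, fixed on the carrier: 40 mm diameter, 15 mm high (top 25 mm above the carrier's underside). Origin at the centre of its foot, at carrier x = +60, y = 0, z = 10 mm. A flat 48 mm clamp collar surrounds its foot.
- track: The feeder's inclined steel track (the chute), fixed, drive switched off. Origin in the middle of its mouth (lowest end), on the floor surface; x points uphill along the floor (8 degrees), y across, z normal to the floor. Inside width 70 mm, side walls 17 mm high. A carrier stays by friction wherever it is left on the floor. A bar 36 mm wide, 18 mm deep runs under the floor from x = 84 mm.
- throat (a point): Middle of the throat (track x = 40 mm, on the floor level). The throat, track x = 0 to 80 mm, narrows from 70 to 62 mm at the mouth; the carrier is wedged in it, its plain end at about track x = 36 mm, origin at 126 mm. The floor here is a fork, open in the middle 40 mm: fingers can come down through it and push on the carrier's end face.
- lips_end (a point): Uphill end of the two hold-down lips (track x = 80 mm, floor level). The lips span track x = 0 to 80 mm, 13 to 17 mm above the floor, over both sides; only the middle 50 mm is open above. The carrier is clear when its plain end has passed this point: its origin beyond track x = 170 mm.
- cut_out (a point): Middle of the side cut-outs (track x = 172 mm, on the floor). From track x = 140 to 205 mm there are no side walls and the floor is only 44 mm wide, so the carrier's long edges can be gripped across its width and fingers can reach 15 mm below its underside.
- gate (a point): Foot of the shut gate (track x = 288 mm), 40 mm high. It stops the carrier when its origin is at track x = 198 mm. Beyond it stands the magazine with more carriers, all fixed, up to 80 mm above the floor.
- pad: Dark rubber bench pad, fixed, 220 (x) x 160 (y) x 4 mm; origin at the centre of its underside, top at 4 mm.
- microscope: Upright microscope, fixed. Origin at bench level under the optical axis, x towards its back, z up; loaded from its -y side. Stage 170 (x) x 200 (y) mm, top at z = 130 mm, edge at y = -100 mm; base 56 mm high, 200 mm wide. Column behind x = 115 mm. Nosepiece within 70 mm of the axis from z = 225 mm; arm and head within 45 mm (y) above z = 290 mm, eyepieces to -x.
- stage_home (a point): Where the carrier's origin is when it is fully home: on the stage's top, at microscope x = 0, y = -60, z = 130 mm. Home, its +x points along the microscope's +y, the specimen is under the objective (30 mm diameter, tip 82 mm above the stage), the plain end hangs 50 mm out over the stage's edge, free below. It enters 22 mm further out (-y).
- screw_a (a point): Foot of the screw at microscope x = -19 mm, on the stage's top surface. Shank 7 mm diameter, 12 mm high; head 14 mm diameter, from 12 to 17 mm above the stage. z up.
- screw_b (a point): The same for the screw at microscope x = +19 mm.
- hole_a (a point): Centre, at the underside, of the 20 mm entry hole of the keyhole at carrier x = +10, y = +19 mm; it goes down over screw_a (the one at y = -19 mm over screw_b). The hole narrows through a short funnel to a 9.5 mm wide slot that runs towards the plain (-x) end.
- slot_end_a (a point): Where the centre of screw_a's shank stands, at the underside, when the carrier is fully home: the end of the slot at carrier y = +19 mm, 22 mm from the hole's centre.
- slot_end_b (a point): The same for the slot at carrier y = -19 mm and screw_b.
- petri_dish: Bystander: covered glass dish, 94 mm diameter, 18 mm high.
- spare_objective: Bystander: spare steel objective standing up, 31 mm diameter, 48 mm high.
- mount_1: Bystander: loose resin mount, 40 mm diameter, 20 mm high.
- mount_2: Bystander: loose resin mount, 40 mm diameter, 20 mm high.
- wash_bottle: Bystander: white plastic bottle, 64 mm diameter, 170 mm high.
- air_blower: Bystander: black rubber hand blower standing nozzle up, 62 mm diameter, 125 mm high.
- tweezers: Bystander: steel tweezers lying flat, about 130 mm long, 9 mm high.
- screwdriver: Bystander: black screwdriver lying flat, 160 mm long.

How it is judged (in metres and radians):
On the way, in this order (a step that is already met when the one before it is completed fails the run):
1. the carrier is pushed back up the chute, lying on its floor, until it is clear of the lips (x of carrier in the frame of track above 0.166 m and z of carrier in the frame of track below 0.008 m), for 0.1 s.
2. the carrier lies flat on the bench pad, let go and at rest (x of carrier in the frame of pad between -0.11 and 0.11 m and y of carrier in the frame of pad between -0.08 and 0.08 m and z of carrier in the frame of pad below 0.008 m and angle between carrier's own z axis and vertical below 0.05 rad and contact force between the fingers and carrier below 0.1 N and linear speed of carrier below 0.02 m/s), for 0.2 s.
At the end, for the whole second after the job is handed in: The carrier lies flat on the microscope stage (within 3 mm of its surface, tilted less than 0.04 rad), specimen under the objective, each screw shank within 4 mm of the end of its slot, the carrier let go and at rest (horizontal distance between slot_end_a and screw_a below 0.004 m and horizontal distance between slot_end_b and screw_b below 0.004 m and z of slot_end_a in the frame of screw_a between -0.003 and 0.003 m and z of slot_end_b in the frame of screw_b between -0.003 and 0.003 m and angle between carrier's own z axis and vertical below 0.04 rad and contact force between the fingers and carrier below 0.1 N and linear speed of carrier below 0.02 m/s); the robot touches nothing.
It fails at once if the polished specimen is touched or struck by anything (contact force between specimen and anything else above 0.5 N).
It fails at once if the robot bumps the microscope (over 15 N) (contact force between any of the arm, the fingers and microscope above 15 N).
It fails at once if the carrier is dropped (falls free of the fingers, faster than 0.5 m/s, some 13 mm) (contact force between the fingers and carrier below 0.1 N and linear speed of carrier above 0.5 m/s).
It fails at once if another thing on the bench is moved by more than 25 mm or knocked over (distance of any of petri_dish, spare_objective, mount_1, mount_2, wash_bottle, air_blower, tweezers, screwdriver from where it was at the start of the episode above 0.025 m or angle between any of wash_bottle, air_blower, spare_objective's own z axis and vertical above 0.5 rad).
It also fails if it takes over 58 s, if anything falls off the work surface, if the arm or the gripper's body presses on something with over 40 N, if the wrist force passes 120 N, or if a joint passes its speed limit or range.

## Working session

There is one attempt and no reset: what is moved stays moved. The work goes in short steps, Python scripts to look and compute and a shell command to move; the robot and the scene stay as the last step left them, time stands still between calls to the robot, and variables do not carry over. Pictures are saved under pics/ and viewed, at most 10 in all, crops included, and the job is handed in when it is done.

```bash
ls; mkdir -p pics
python3 - <<'E'
from workcell import env
import cv2
for n in("scene","top","wrist"):
    m=env.camera_model(n);print(n,m["fx"],m["cx"],m["cy"],m["D"],m["T"].__array__().round(3).tolist() if hasattr(m["T"],'__array__') else m["T"])
    cv2.imwrite(f"pics/{n}0.png",env.grab_frame(n))
print(env.state())
E
```

```text
drive.py
pics
workcell.py
scene 399.07945818697414 323.0801060776311 199.91461331628358 [0.029066 0.       0.       0.       0.      ] [[0.092, -0.685, 0.722, 1301.625], [0.996, 0.062, -0.068, -104.011], [0.002, 0.725, 0.688, 803.137], [0.0, 0.0, 0.0, 1.0]]
top 509.63918560973445 311.5035844783234 204.48274789877337 [-0.16713579  0.          0.          0.          0.        ] [[-0.019, 0.978, -0.206, 299.451], [-1.0, -0.018, 0.006, -32.163], [0.002, 0.206, 0.979, 1450.29], [0.0, 0.0, 0.0, 1.0]]
wrist 349.87922543117025 315.54358756732915 199.3492165783022 [0.01811842 0.         0.         0.         0.        ] [[0.382, 0.891, 0.245, 289.443], [-0.924, 0.369, 0.099, -502.112], [-0.002, -0.264, 0.964, 382.918], [0.0, 0.0, 0.0, 1.0]]
{'time_s': 0.15, 'qpos': array([-6.86407419e+01,  1.83421081e+01,  8.96907721e+01, -2.40760937e-03,
        7.20438458e+01, -1.14462313e+00]), 'qvel': array([ 0.05978637,  0.00718329, -0.16176099,  0.01767435,  0.11202259,
       -0.03767644]), 'effort': array([-5.73614875e-05, -4.12775695e+01, -2.32155740e+01,  7.27773691e-02,
        4.33504069e-02, -9.85944416e-05]), 'ee_pos': array([ 219.93882564, -530.85662602,  213.32177546]), 'ee_rot': array([-1.79923244e+02,  7.56200439e-04,  2.25046255e+01]), 'force': array([-0.12788865,  0.12785435, -0.07949821]), 'torque': array([-0.03418812,  0.0261775 , -0.0405653 ]), 'gripper_force': 0.0, 'gripper_width': 91.12301572941172}
```
View pics/top0.png

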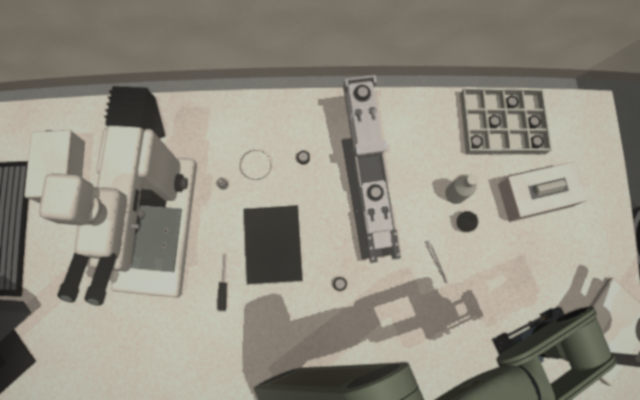

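View pics/scene0.png

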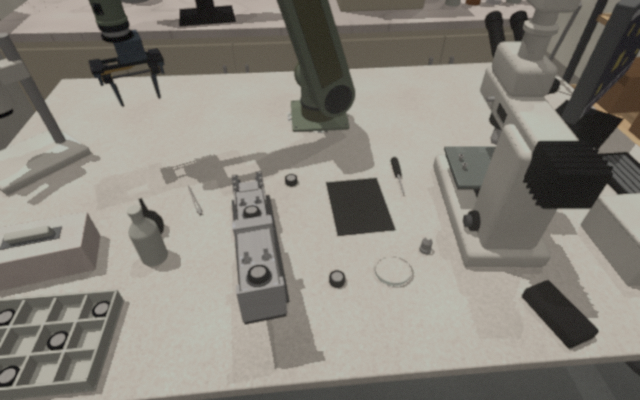

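Create h.py:
```python
import numpy as np, cv2
from workcell import env
from scipy.spatial.transform import Rotation as R
def ray(m,u,v):
    K=np.array([[m["fx"],0,m["cx"]],[0,m["fy"],m["cy"]],[0,0,1]])
    p=cv2.undistortPoints(np.array([[[u,v]]],float),K,np.array(m["D"],float))[0,0]
    T=np.array(m["T"]);d=T[:3,:3]@np.array([p[0],-p[1],-1]);return T[:3,3],d/np.linalg.norm(d)
def plane(m,u,v,z):
    o,d=ray(m,u,v);return o+d*(z-o[2])/d[2]
def tri(*obs):
    A=np.zeros((3,3));b=np.zeros(3);rs=[ray(*o) for o in obs]
    for o,d in rs:
        P=np.eye(3)-np.outer(d,d);A+=P;b+=P@o
    x=np.linalg.solve(A,b);return x,[np.linalg.norm((np.eye(3)-np.outer(d,d))@(x-o)) for o,d in rs]
def proj(m,X):
    T=np.array(m["T"]);c=T[:3,:3].T@(np.asarray(X,float)-T[:3,3]);c=c*[1,-1,-1]
    K=np.array([[m["fx"],0,m["cx"]],[0,m["fy"],m["cy"]],[0,0,1]])
    return cv2.projectPoints(c.reshape(1,1,3),np.zeros(3),np.zeros(3),K,np.array(m["D"],float))[0][0,0]
def crops(img,boxes,s,out,gap=8):
    cs=[cv2.resize(img[i][y0:y1,x0:x1],None,fx=s,fy=s,interpolation=cv2.INTER_CUBIC) for i,x0,y0,x1,y1 in boxes] if isinstance(img,list) else None
    H=max(c.shape[0] for c in cs)
    cs=[cv2.copyMakeBorder(c,0,H-c.shape[0],0,gap,cv2.BORDER_CONSTANT) for c in cs]
    o=cv2.hconcat(cs);print(o.shape);cv2.imwrite(out,o)
```

Run:
```python
from h import *
t=cv2.imread("pics/top0.png");s=cv2.imread("pics/scene0.png")
crops([t,s],[(0,335,72,408,268),(0,110,140,200,300),(1,225,165,295,325)],3,"pics/c1.png")
T=env.camera_model("top");S=env.camera_model("scene")
for n,u,v,z in[("mouth",382,255,60),("top",360,80,90),("pad",273,245,4),("stage",160,240,130),("mount",340,284,20),("blower",467,222,125)]:print(n,plane(T,u,v,z).round())
```

```text
(588, 723, 3)
mouth [ 447. -232.   60.]
top [ 954. -189.   90.]
pad [488.  71.   4.]
stage [488. 363. 130.]
mount [ 372. -116.   20.]
blower [ 523. -457.  125.]
```

View pics/c1.png

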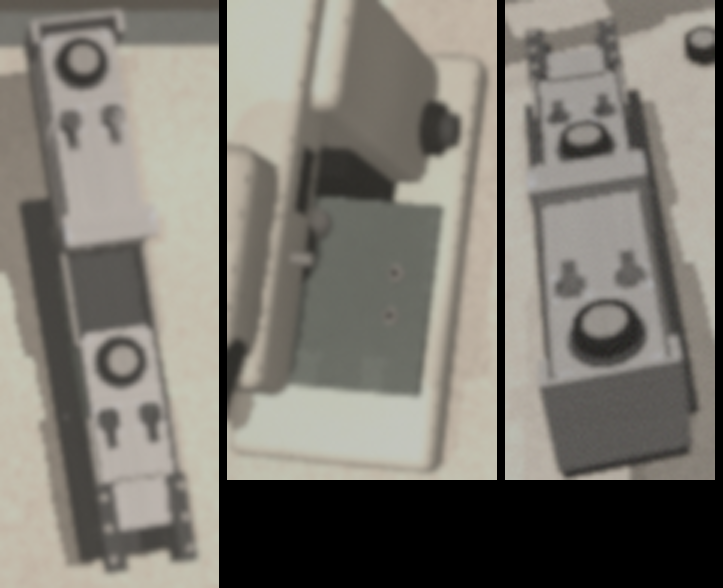

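Run:
```python
from h import *
T=env.camera_model("top");S=env.camera_model("scene")
c=lambda x,y:(T,335+x/3,72+y/3)
s=lambda x,y:(S,225+(x-505)/3,165+y/3)
for n,a,b in[("spec top",c(121,359),s(586,132)),("spec magazine",c(82,60),s(605,318)),("ledge L end(magazine front, y+)",c(68,245),s(645,183)),("ledge R",c(156,230),s(530,195))]:
    x,e=tri(a,b);print(n,x.round(1),np.round(e,1))
print("screws z147",plane(T,165.7,230.7,147),plane(T,164,245,147))
st=lambda x,y:plane(T,110+(x-227)/3,140+y/3,130).round()
print("stage corners",st(441,208),st(420,395),st(327,198),st(293,385))
```

```text
spec top [ 609.5 -210.7  128.4] [1. 1.]
spec magazine [ 858.9 -179.   214.8] [0. 0.]
ledge L end(magazine front, y+) [ 704.5 -162.   166. ] [2.5 2.5]
ledge R [ 715.1 -241.   172.7] [1.1 1.1]
screws z147 [510.42976146 343.12588351 147.        ] [472.70971209 346.38540561 147.        ]
stage corners [570. 307. 130.] [404. 321. 130.] [581. 413. 130.] [414. 437. 130.]
```

```bash
python3 drive.py '45 -21 0 0 0 0;45 -21 0 0 0 0;45 -21 0 0 0 0;45 -21 0 0 0 0;45 -21 0 0 0 0;45 -21 0 0 0 0;45 -21 0 0 0 0;45 -21 0 0 0 0' 0; python3 drive.py '0 0 0 0 0 7.6;0 0 0 0 0 7.6;0 0 0 0 0 0'
python3 - <<'E'
from h import *
import pickle
m=env.camera_model("wrist");f=env.grab_frame("wrist");pickle.dump(m,open("w1.pkl","wb"))
cv2.imwrite("pics/w1.png",f)
E
```

```text
time_s: 0.95
ee_pos: [489.3, -236.5, 213.8]
ee_rot: [180.0, 0.0, 22.5]
force: [0.8, -1.2, -0.0]
gripper_width: 29.9
gripper_force: 0.0
time_s: 1.25
ee_pos: [488.5, -237.6, 213.6]
ee_rot: [-180.0, 0.0, 7.4]
force: [-0.7, 0.0, 0.4]
gripper_width: 5.9
gripper_force: 0.0
```

View pics/w1.png

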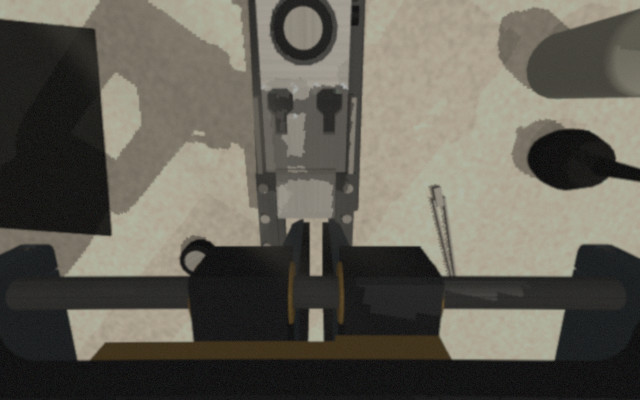

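Run:
```python
from h import *
f=cv2.imread("pics/w1.png");g=cv2.cvtColor(f,cv2.COLOR_BGR2GRAY)
print(g[205:232,282:298].mean(1).round(),g[205:232,308:326].mean(1).round())
_,_,st,ce=cv2.connectedComponentsWithStats((g<75).astype('uint8'))
for s,c in zip(st,ce):
    if 60<s[4]<8000 and s[1]<240: print(s,c.round(1))
# hole circles
for a in(265,312):
    sub=cv2.GaussianBlur(g[84:112,a:a+32],(3,3),0);m=(sub<80);ys,xs=np.nonzero(m);print(a+xs.min(),a+xs.max(),84+ys.min(),xs.mean()+a,ys.mean()+84)
big=cv2.resize(g[0:240,235:375],None,fx=2.5,fy=2.5,interpolation=cv2.INTER_CUBIC);big=cv2.createCLAHE(3).apply(big);cv2.imwrite("pics/c2.png",big)
```

```text
[137. 137. 137. 136. 136. 136. 136. 135. 134. 134. 134. 134. 135. 138.
 138. 135. 127. 113. 101.  92.  86.  85.  80.  77.  73.  69.  66.] [136. 136. 137. 137. 137. 137. 136. 135. 134. 134. 134. 135. 138. 147.
 155. 156. 151. 135. 123. 120. 122. 122. 124. 124. 124. 123. 122.]
[ 271    0   65   64 2122] [303.2  30.8]
[ 527   12  108   85 5250] [574.3  61.3]
[267  89  27  45 758] [280.1 107.5]
[316  89  27  45 834] [328.7 107.9]
[ 527  129  113   61 4545] [575.3 160. ]
267 293 90 279.90909090909093 100.92045454545455
316 343 88 329.01022146507665 100.36286201022146
```

View pics/c2.png

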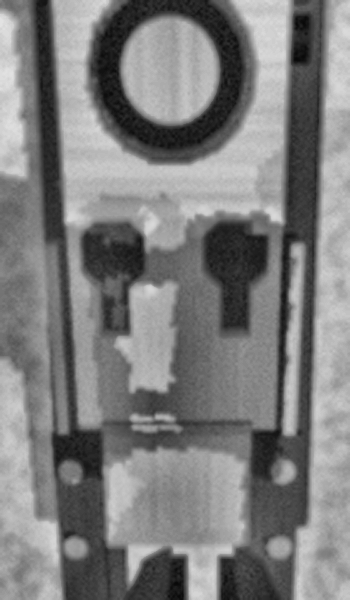

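```bash
cat > fit1.py <<'E'
from h import *
import pickle
from scipy.optimize import least_squares
W=pickle.load(open("w1.pkl","rb"));T=env.camera_model("top");S=env.camera_model("scene")
obs=[(W,(10,19,10),(280.2,101.8),1),(W,(10,-19,10),(329.4,101.5),1),(W,(60,0,25),(303.4,28),1),(W,(-90,0,10),(306,220),1),
(T,(60,0,25),(375.3,191.7),2),(T,(10,19,10),(371,209),2),(T,(10,-19,10),(384.7,207.3),2),(S,(60,0,25),(252,209),2)]
def pose(p):return R.from_euler("xyz",[0,-8,p[3]],degrees=True).as_matrix(),np.array(p[:3])
def res(p):
    r,t=pose(p);return np.concatenate([(proj(m,r@X+t)-uv)*w for m,X,uv,w in obs])
s=least_squares(res,[554,-218,95,7.3]);print(s.x.round(2));print(s.fun.reshape(-1,2).round(1))
r,t=pose(s.x)
# lips end, floor normal offset 17 from carrier underside plane
n=r[:,2]
def onp(m,u,v,h):
    o,d=ray(m,u,v);return o+d*(n@(t+n*h-o))/(n@d)
for u in((276.6,173),(335.8,173)):
    print("lip corner in carrier frame",(r.T@(onp(W,*u,17)-t)).round(1))
E
python3 fit1.py
```

```text
[ 554.89 -219.98   96.45    7.63]
[[-0.8 -0.5]
 [ 0.2 -0.4]
 [-1.  -2. ]
 [ 0.5 -0.6]
 [ 0.8 -0.8]
 [-0.2  4.3]
 [-0.   3.5]
 [-2.5 -0.1]]
lip corner in carrier frame [-44.8  23.1  17. ]
lip corner in carrier frame [-45.  -24.4  17. ]
```

```bash
cat >> h.py <<'E'
def go(pos,rpy):
    s=env.state();A=R.from_euler("xyz",s["ee_rot"],degrees=True);B=R.from_euler("xyz",rpy,degrees=True)
    d=np.asarray(pos)-s["ee_pos"]
    print("rot(tool)",(A.inv()*B).as_rotvec(degrees=True).round(2),"then trans(new tool)",B.inv().apply(d).round(1),"| trans(cur tool)",A.inv().apply(d).round(1))
CR=R.from_euler("xyz",[0,-8,7.63],degrees=True);CT=np.array([554.9,-220.0,96.4])
def cpt(x,y,z):return CR.apply([x,y,z])+CT   # point in wedged-carrier frame (track x = x+125.5)
E
python3 - <<'E'
from h import *
print(cpt(-118,0,-4));go(cpt(-118,0,-4),[180,-8,7.63])
E
```

```text
[ 439.63471765 -235.44110381   76.01650181]
rot(tool) [-0.    8.03 -0.15] then trans(new tool) [-66.6  -9.  129.6] | trans(cur tool) [-47.9  -8.8 137.7]
```

```bash
python3 drive.py '0 0 0 0 8.03 -0.15;-33.3 -4.5 0 0 0 0;-33.3 -4.5 25 0 0 0;0 0 35 0 0 0;0 0 35 0 0 0;0 0 0 0 0 0' 0
python3 - <<'E'
from h import *
go(cpt(-118,0,-4),[180,-8,7.63])
E
python3 drive.py '0 0 17 0 0 0;0 0 17 0 0 0;0 0 0 0 0 0'
python3 - <<'E'
from h import *
s=env.state();print("tool in carrier frame",CR.inv().apply(s["ee_pos"]-CT))
E
```

```text
time_s: 1.9
ee_pos: [431.9, -234.7, 106.9]
ee_rot: [-179.7, -7.6, 7.5]
force: [0.1, -0.0, -0.2]
gripper_width: 0.4
gripper_force: 0.0
rot(tool) [-0.3   0.37 -0.14] then trans(new tool) [ 3.2  1.8 31.7] | trans(cur tool) [ 3.4  1.9 31.6]
time_s: 2.2
ee_pos: [439.3, -235.4, 76.6]
ee_rot: [-179.9, -7.9, 7.5]
force: [0.1, -0.0, 0.8]
gripper_width: 0.6
gripper_force: 0.0
tool in carrier frame [-1.18287477e+02  4.42800495e-02 -3.35113575e+00]
```

```bash
python3 drive.py '8 0 0 0 0 0;6 0 0 0 0 0;0 0 0 0 0 0'; python3 drive.py '5 0 0 0 0 0;5 0 0 0 0 0;0 0 0 0 0 0';  python3 drive.py '6 0 0 0 0 0;6 0 0 0 0 0;0 0 0 0 0 0'
python3 - <<'E'
from h import *
s=env.state();print("tool in carrier frame",CR.inv().apply(s["ee_pos"]-CT))
E
```

```text
time_s: 2.5
ee_pos: [455.1, -234.3, 80.3]
ee_rot: [179.9, -8.2, 7.5]
force: [-0.2, 0.2, 0.4]
gripper_width: 0.3
gripper_force: 0.0
time_s: 2.8
ee_pos: [464.1, -232.5, 80.6]
ee_rot: [179.9, -8.1, 7.5]
force: [1.3, -0.1, 0.6]
gripper_width: 0.2
gripper_force: 0.2
time_s: 3.1
ee_pos: [476.5, -231.1, 82.1]
ee_rot: [179.9, -8.1, 7.5]
force: [0.9, 0.5, -0.5]
gripper_width: 0.1
gripper_force: 0.0
tool in carrier frame [-80.35981535  -0.57672025  -3.09674695]
```

Run:
```python
from h import *
f=env.grab_frame("wrist");s=env.grab_frame("scene");t=env.grab_frame("top")
cv2.imwrite("pics/s2.png",s);cv2.imwrite("pics/w2.png",f);cv2.imwrite("pics/t2.png",t)
f=cv2.createCLAHE(3).apply(cv2.cvtColor(f,6));f=cv2.cvtColor(f,8)
crops([f,s,t],[(0,230,0,390,250),(1,215,110,305,250),(2,340,140,410,270)],2.4,"pics/c3.png")
```

```text
(600, 792, 3)
```

View pics/c3.png

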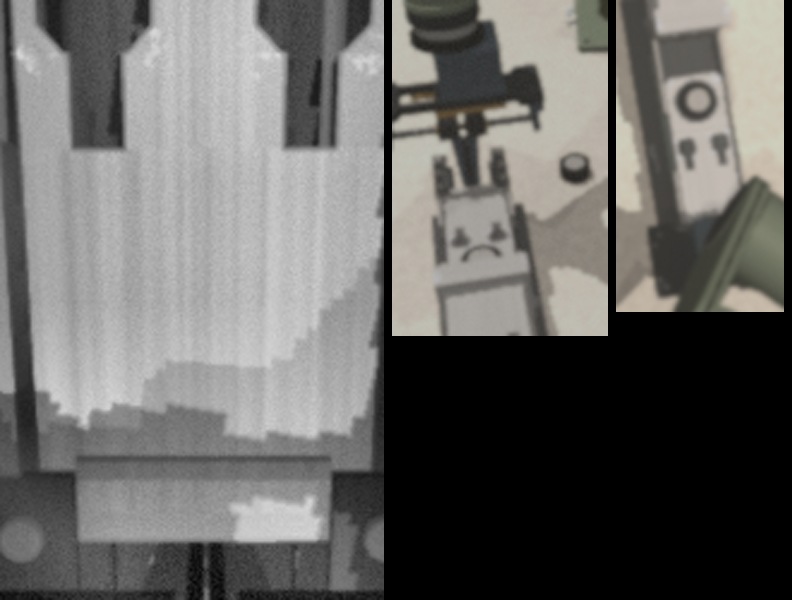

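```bash
python3 drive.py '0 0 -5 0 0 0;6 0 0 0 0 0;6 0 0 0 0 0;6 0 0 0 0 0;0 0 0 0 0 0'; python3 drive.py '3 0 0 0 0 0;3 0 0 0 0 0;0 0 0 0 0 0'
python3 - <<'E'
from h import *
s=env.state();print("tool in carrier frame",CR.inv().apply(s["ee_pos"]-CT))
f=env.grab_frame("wrist");cv2.imwrite("pics/w3.png",f)
f=cv2.createCLAHE(3).apply(cv2.cvtColor(f,6));f=cv2.cvtColor(f,8)
cv2.imwrite("pics/c4.png",cv2.resize(f[0:270,220:400],None,fx=2.2,fy=2.2))
E
```

```text
time_s: 3.75
ee_pos: [493.4, -228.8, 89.6]
ee_rot: [179.9, -8.1, 7.5]
force: [-1.1, 0.1, 0.1]
gripper_width: 0.5
gripper_force: 0.0
time_s: 4.05
ee_pos: [498.4, -227.9, 90.2]
ee_rot: [180.0, -8.1, 7.5]
force: [-1.9, -0.2, 0.5]
gripper_width: 0.4
gripper_force: 0.8
tool in carrier frame [-57.3917697   -0.28745634   1.81441992]
```

View pics/c4.png

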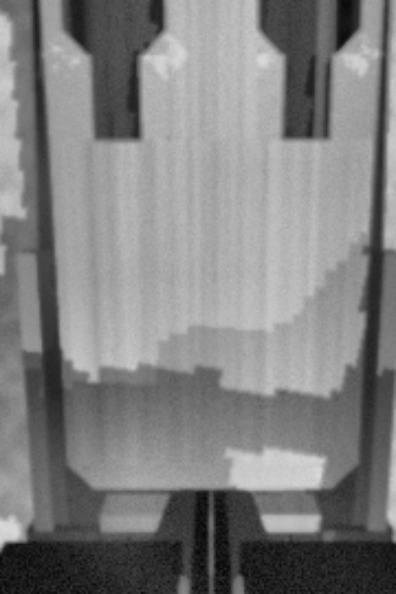

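```bash
cat > m.py <<'E'
from h import *
m=env.camera_model("wrist");n=CR.as_matrix()[:,2]
def onp(u,v,h):
    o,d=ray(m,u,v);return o+d*(n@(CT+n*h-o))/(n@d)
E
python3 - <<'E'
from m import *
for c in((116.5,138),(305.5,138),(95,490),(325,490),(43,200),(375,200)):
    print(c,CR.inv().apply(onp(220+c[0]/2.2,c[1]/2.2,10)-CT).round(1))
E
```

```text
(116.5, 138) [34.5 18.2 10. ]
(305.5, 138) [ 34.3 -18.9  10. ]
(95, 490) [-38.4  25.6  10. ]
(325, 490) [-38.6 -25.4  10. ]
(43, 200) [22.9 33.3 10. ]
(375, 200) [ 22.7 -33.1  10. ]
```

```bash
python3 drive.py '-4 0 0 0 0 0;0 0 -22 0 0 0;34 0 0 0 0 0;34 0 0 0 0 0;0 0 6 0 0 0;0 0 0 0 0 0'; python3 drive.py '0 0 2 0 0 0;0 0 1 0 0 0;0 0 0 0 0 0';python3 - <<'E'
from h import *
s=env.state();print("tool in carrier frame",CR.inv().apply(s["ee_pos"]-CT))
E
```

```text
time_s: 4.7
ee_pos: [558.3, -219.5, 113.9]
ee_rot: [-180.0, -8.0, 7.5]
force: [0.1, -0.2, 0.4]
gripper_width: -0.1
gripper_force: 0.0
time_s: 5.0
ee_pos: [558.1, -220.0, 111.8]
ee_rot: [-180.0, -8.0, 7.4]
force: [1.1, 0.7, 0.6]
gripper_width: 0.6
gripper_force: 0.0
tool in carrier frame [ 5.31583315 -0.44436231 14.84870337]
```

```bash
for i in 1 2 3; do python3 drive.py '0 0 1 0 0 0;0 0 1 0 0 0;0 0 0 0 0 0' | grep -E "pos|force:"; done
python3 - <<'E'
from h import *
s=env.state();print("tool in carrier frame",CR.inv().apply(s["ee_pos"]-CT))
E
```

```text
ee_pos: [559.1, -219.9, 110.0]
force: [-0.2, -0.0, -0.5]
gripper_force: 0.0
ee_pos: [559.4, -219.8, 107.9]
force: [-0.2, -0.8, 0.2]
gripper_force: 0.0
ee_pos: [559.7, -219.8, 105.9]
force: [-0.0, -0.1, -0.2]
gripper_force: 0.0
tool in carrier frame [ 6.05251936 -0.39444863  8.76162812]
```

```bash
for i in 1 2 3 4; do python3 drive.py '0 0 1 0 0 0;0 0 0 0 0 0' | grep -E "pos|force:"; done
python3 - <<'E'
from h import *
s=env.state();print("tool in carrier frame",CR.inv().apply(s["ee_pos"]-CT),s["force"])
E
```

```text
ee_pos: [559.9, -219.8, 105.0]
force: [0.2, 0.2, -0.7]
gripper_force: 0.0
ee_pos: [560.0, -219.7, 104.0]
force: [-0.9, 1.2, 0.2]
gripper_force: 0.0
ee_pos: [560.1, -219.8, 103.8]
force: [-2.4, -0.2, 5.1]
gripper_force: 2.4
ee_pos: [560.1, -219.8, 103.8]
force: [-5.0, 0.5, 9.9]
gripper_force: 5.5
tool in carrier frame [ 6.20337809 -0.52213331  6.5993851 ] [-4.98145204  0.48789109  9.91557917]
```

```bash
python3 drive.py '0 0 -24 0 0 0;23 0 0 0 0 0;23 0 0 0 0 0;0 0 0 0 0 0;0 0 0 0 0 0;0 0 0 0 0 0;0 0 0 0 0 0;0 0 0 0 0 0' 90; python3 drive.py '0 0 0 0 0 0;0 0 0 0 0 0;0 0 0 0 0 0;0 0 0 0 0 0';python3 - <<'E'
from h import *
s=env.state();print("tool in carrier frame",CR.inv().apply(s["ee_pos"]-CT),s["force"])
go(cpt(52,-.3,-2.2),[180,-8,7.6])
f=env.grab_frame("wrist");cv2.imwrite("pics/w5.png",f)
E
```

```text
time_s: 7.5
ee_pos: [601.4, -214.4, 132.2]
ee_rot: [-180.0, -8.0, 7.4]
force: [0.6, -0.6, 0.2]
gripper_width: 61.7
gripper_force: 0.0
time_s: 7.9
ee_pos: [602.1, -214.3, 132.4]
ee_rot: [180.0, -8.0, 7.5]
force: [-0.2, 0.4, -0.0]
gripper_width: 89.8
gripper_force: 0.0
tool in carrier frame [52.11892098 -0.62282319 29.01095932] [-0.23564279  0.36148517 -0.01024375]
rot(tool) [ 0.04 -0.03 -0.15] then trans(new tool) [-0.1 -0.3 31.2] | trans(cur tool) [-0.1 -0.3 31.2]
```

```bash
python3 drive.py '0 0 16 0 0 0;0 0 15 0 0 0;0 0 0 0 0 0' 90; python3 drive.py '0 0 0 0 0 0;0 0 0 0 0 0;0 0 0 0 0 0;0 0 0 0 0 0;0 0 0 0 0 0;0 0 0 0 0 0' 60 40;python3 - <<'E'
from h import *
s=env.state();print("tool in carrier frame",CR.inv().apply(s["ee_pos"]-CT),s["force"])
E
```

```text
time_s: 8.25
ee_pos: [605.2, -213.1, 99.5]
ee_rot: [-179.9, -7.8, 7.5]
force: [-0.2, 0.4, -0.2]
gripper_width: 89.9
gripper_force: 0.0
time_s: 8.85
ee_pos: [606.9, -213.9, 102.6]
ee_rot: [179.9, -8.1, 7.5]
force: [-0.8, -0.2, 4.5]
gripper_width: 65.9
gripper_force: 40.0
tool in carrier frame [52.66671109 -0.82076347 -1.19018866] [-0.81997606 -0.24915377  4.53369079]
```

```bash
python3 drive.py '0 0 -8 0 0 0;0 0 -12 0 0 0;0 0 -20 0 0 0;0 0 -20 0 0 0;0 0 -20 0 0 0;0 0 0 0 0 0'
python3 - <<'E'
from h import *
t=cv2.cvtColor(cv2.imread("pics/top0.png"),6);T=env.camera_model("top")
m=np.zeros_like(t);m[195:295,235:310]=(t[195:295,235:310]<55)*255
c=max(cv2.findContours(m,0,1)[0],key=cv2.contourArea);(x,y),wh,a=cv2.minAreaRect(c);print((x,y),wh,a)
P=np.array([plane(T,u,v,4) for u,v in cv2.boxPoints(((x,y),wh,a))]);print(P.round(1));print("centre",P.mean(0),np.linalg.norm(P-np.roll(P,1,0),axis=1))
f=env.grab_frame("wrist");cv2.imwrite("pics/w6.png",f);print(env.state()["gripper_force"])
E
```

```text
time_s: 9.45
ee_pos: [596.7, -215.9, 184.5]
ee_rot: [179.8, -8.4, 7.5]
force: [0.4, -0.5, -2.1]
gripper_width: 65.5
gripper_force: 40.0
(276.28155517578125, 256.06768798828125) (46.761226654052734, 43.044734954833984) 86.8201675415039
[[520.5 127.    4. ]
 [525.3   3.4   4. ]
 [391.7  -2.1   4. ]
 [386.8 119.5   4. ]]
centre [456.05762793  61.93856246   4.        ] [133.87217722 123.69119862 133.72668093 121.73407094]
39.99641636386514
```

View pics/w6.png

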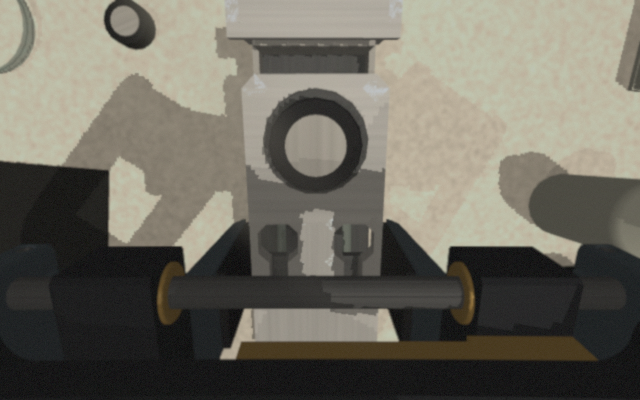

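Run:
```python
from h import *
t=cv2.cvtColor(cv2.imread("pics/top0.png"),6);T=env.camera_model("top")
for th in(60,75,90):
    m=np.zeros_like(t);m[195:295,225:320]=(t[195:295,225:320]<th)*255
    m=cv2.morphologyEx(m,2,np.ones((5,5)))
    c=max(cv2.findContours(m,0,1)[0],key=cv2.contourArea);r=cv2.minAreaRect(c)
    P=np.array([plane(T,u,v,4) for u,v in cv2.boxPoints(r)]);print(th,P[:,:2].round(0).tolist(),P.mean(0).round(),np.linalg.norm(P-np.roll(P,1,0),axis=1).round(),r)
```

```text
60 [[589.0, 154.0], [596.0, 3.0], [390.0, -6.0], [384.0, 141.0]] [490.  73.   4.] [206. 151. 206. 147.] ((272.244873046875, 244.6620635986328), (71.4646987915039, 52.08643341064453), 86.633544921875)
75 [[593.0, 158.0], [600.0, 2.0], [388.0, -8.0], [381.0, 144.0]] [491.  74.   4.] [213. 156. 212. 152.] ((272.0233459472656, 244.37353515625), (73.60637664794922, 53.645328521728516), 86.42366790771484)
90 [[594.0, 159.0], [601.0, 1.0], [387.0, -9.0], [380.0, 145.0]] [491.  74.   4.] [215. 158. 215. 154.] ((271.9941711425781, 244.4066162109375), (74.41729736328125, 54.45624542236328), 86.42366790771484)
```

```bash
python3 drive.py '-5 -25 0 0 0 0;-10 -40 0 0 0 0;-10 -45 0 0 0 0;-15 -45 0 0 0 0;-15 -45 0 0 0 0;-15 -30 0 0 0 0;0 0 0 0 -4 0;0 0 0 0 -4.4 0'; python3 drive.py '0 0 0 0 0 -6;0 0 0 0 0 -8;0 0 0 0 0 -8;0 0 0 0 0 -8;0 0 0 0 0 -8;0 0 0 0 0 -8;0 0 0 0 0 -8;0 0 0 0 0 -8';python3 drive.py '0 0 0 0 0 -8;0 0 0 0 0 -7;0 0 0 0 0 0';python3 - <<'E'
from h import *
go([490,56,20],[180,0,85]);f=env.grab_frame("wrist");cv2.imwrite("pics/w7.png",f)
E
```

```text
time_s: 10.3
ee_pos: [494.5, 5.0, 170.2]
ee_rot: [180.0, 0.7, 7.6]
force: [0.0, -0.4, -3.0]
gripper_width: 65.5
gripper_force: 40.0
time_s: 11.1
ee_pos: [496.0, 4.0, 169.7]
ee_rot: [-179.5, 0.2, 69.8]
force: [-0.3, -0.2, -2.8]
gripper_width: 65.5
gripper_force: 40.0
time_s: 11.4
ee_pos: [496.0, 4.0, 169.8]
ee_rot: [-179.5, 0.1, 84.4]
force: [0.1, -0.1, -2.8]
gripper_width: 65.6
gripper_force: 40.0
rot(tool) [-0.49  0.1  -0.56] then trans(new tool) [ 51.3 -10.6 149.8] | trans(cur tool) [ 51.5  -9.8 149.8]
```

```bash
python3 drive.py '25 -5 30 -0.49 0.1 -0.56;26 -5 30 0 0 0;0 0 30 0 0 0;0 0 30 0 0 0;0 0 20 0 0 0;0 0 8 0 0 0;0 0 0 0 0 0'
python3 - <<'E'
from h import *
go([490,56,6.2],[180,0,85])
E
```

```text
time_s: 12.15
ee_pos: [490.9, 55.5, 22.0]
ee_rot: [-180.0, 0.0, 84.9]
force: [0.1, 0.1, -2.6]
gripper_width: 65.6
gripper_force: 40.0
rot(tool) [-0.01  0.02 -0.07] then trans(new tool) [ 0.4 -0.9 15.8] | trans(cur tool) [ 0.4 -0.9 15.8]
```

```bash
python3 drive.py '0 0 6 0 0 0;0 0 4 0 0 0;0 0 0 0 0 0'|grep -E "pos|force:"; for i in 1 2 3 ; do python3 drive.py '0 0 1.5 0 0 0;0 0 0 0 0 0' | grep -E "pos|force:"; done
```

```text
ee_pos: [491.7, 55.5, 13.2]
force: [-0.8, -0.8, -1.2]
gripper_force: 40.0
ee_pos: [491.8, 55.5, 11.7]
force: [0.5, -0.3, -3.0]
gripper_force: 40.0
ee_pos: [491.6, 55.6, 10.0]
force: [-0.8, 1.1, -2.0]
gripper_force: 40.0
ee_pos: [491.5, 55.5, 8.4]
force: [-0.1, 0.0, -2.9]
gripper_force: 40.0
```

```bash
for i in 1 2 3 4; do python3 drive.py '0 0 0.8 0 0 0;0 0 0 0 0 0' | grep -E "pos|force:"; done
```

```text
ee_pos: [491.6, 55.6, 7.6]
force: [-0.3, -0.0, -2.8]
gripper_force: 40.0
ee_pos: [491.5, 55.6, 6.8]
force: [0.3, -0.2, -2.0]
gripper_force: 40.0
ee_pos: [491.7, 55.6, 6.5]
force: [-0.5, -0.6, 2.2]
gripper_force: 40.0
ee_pos: [491.7, 55.6, 6.4]
force: [-2.1, -0.9, 9.7]
gripper_force: 40.0
```

```bash
python3 drive.py '0 0 -0.8 0 0 0;0 0 0 0 0 0;0 0 0 0 0 0;0 0 0 0 0 0;0 0 0 0 0 0;0 0 0 0 0 0' 90; python3 drive.py '0 0 0 0 0 0;0 0 -5 0 0 0;0 0 -20 0 0 0;0 0 -40 0 0 0;0 0 -45 0 0 0;0 0 -45 0 0 0;0 0 -45 0 0 0;0 0 0 0 0 0'
python3 - <<'E'
from h import *
import pickle
m=env.camera_model("wrist");f=env.grab_frame("wrist");pickle.dump(m,open("w8.pkl","wb"));cv2.imwrite("pics/w8.png",f)
g=cv2.cvtColor(f,6);print(env.state()["qpos"].round(1))
# stage viewing pose: camera wants above screws; TCP at mic y~-150
xd=np.array([.9962,-.087]);yd=np.array([.087,.9962]);mid=np.array([491.6,344.8])
p=mid-yd*100;go([p[0],p[1],230],[180,-20,85])
E
```

```text
time_s: 14.45
ee_pos: [491.6, 55.6, 6.0]
ee_rot: [179.9, -0.0, 85.0]
force: [-0.6, 0.0, 0.1]
gripper_width: 89.9
gripper_force: 0.0
time_s: 15.25
ee_pos: [494.9, 56.0, 213.0]
ee_rot: [179.1, -0.2, 85.0]
force: [0.9, -0.2, -0.1]
gripper_width: 90.0
gripper_force: 0.0
[  5.1  11.1 100.4  -0.   68.   10.1]
rot(tool) [ 0.58 19.92  0.12] then trans(new tool) [183.4 -26.6  45.2] | trans(cur tool) [187.8 -26.4 -20.3]
```

View pics/w8.png

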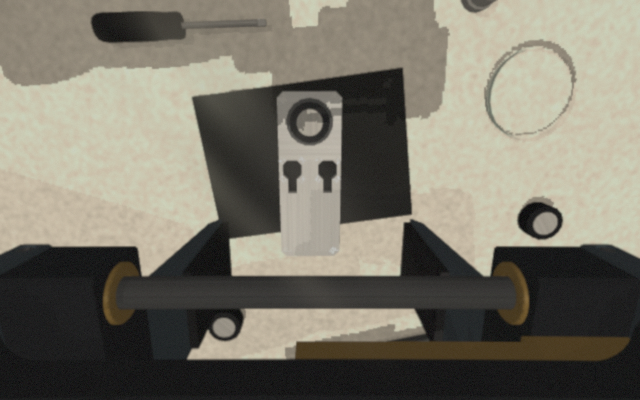

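```bash
cat > fit2.py <<'E'
from h import *
import pickle
m=pickle.load(open("w8.pkl","rb"));f=cv2.imread("pics/w8.png");g=cv2.cvtColor(f,6)
_,l,st,ce=cv2.connectedComponentsWithStats((g<95).astype('uint8'))
for s,c in zip(st,ce):
    if 100<s[4]<1200 and 270<c[0]<350 and 80<c[1]<230:print(s,c.round(1),plane(m,c[0],c[1],14).round(1))
P=[]
for a in(292,327):
    w=(g[150:200,a-14:a+14]<95);rows=w.sum(1);print(rows)
print("end col grad",[int(np.abs(np.diff(g[235:268,c].astype(int))).argmax()+235) for c in range(290,332,6)])
_,k=cv2.threshold(g,0,1,0)
for r in(210,220,230,240):
    d=np.diff(cv2.GaussianBlur(g[r:r+1,265:360].astype(np.float32),(5,1),0)[0]);print(r,265+d.argmax(),265+d.argmin())
E
python3 fit2.py
```

```text
[ 286   98   46   46 1094] [308.9 119.7] [497.1 115.6  14. ]
[283 161  18  31 366] [291.8 173.3] [473.7  61.5  14. ]
[319 161  17  31 363] [327.  173.3] [511.3  58.1  14. ]
[ 0  0  0  0  0  0  0  0  0  0  0 10 12 14 16 17 18 17 18 18 18 18 18 18
 18 16 14 12 10  9  8  8  8  8  8  8  8  8  8  8  8  8  1  1  1  1  1  1
  1  1]
[ 0  0  0  0  0  0  0  0  0  0  0 10 13 15 16 17 17 17 17 17 17 17 17 17
 17 15 13 11  9  7  7  7  7  7  7  7  7  7  7  7  7  7  0  0  0  0  0  0
  0  0]
end col grad [251, 255, 255, 255, 255, 255, 255]
210 279 339
220 279 339
230 280 310
240 339 280
```

```bash
python3 drive.py '0 0 0 0.3 7 0;0 0 0 0.3 7 0;0 0 0 0 6 0;40 -8 0 0 0 0;45 -8 0 0 0 0;45 -6 5 0 0 0;40 -4 5 0 0 0;0 0 0 0 0 0'
python3 - <<'E'
from h import *
import pickle
m=env.camera_model("wrist");f=env.grab_frame("wrist");pickle.dump(m,open("w9.pkl","wb"));cv2.imwrite("pics/w9.png",f)
for X in([510.4,343.1,147],[472.7,346.4,147],[570,307,130],[404,321,130]):print(proj(m,X).round(1))
g=cv2.cvtColor(f,6)
for X in([510.4,343.1,147],[472.7,346.4,147]):
    u,v=proj(m,X).astype(int);print(u,v);print(cv2.resize(g[v-28:v+28,u-28:u+28],(28,28),interpolation=3))
E
```

```text
time_s: 16.1
ee_pos: [478.8, 224.0, 255.2]
ee_rot: [-179.5, -20.1, 85.2]
force: [0.1, -0.8, 0.3]
gripper_width: 90.6
gripper_force: 0.0
[341.5 100.9]
[297.5 100.8]
[409.8 141.3]
[224.8 141.1]
341 100
[[103 104 103 103 104 103 104 104 103 104 104 104 103 104 104 105 104 105
  104 104 104 106 104 105 104 103 102 103]
 [105 103 103 102 103 102 103 104 103 104 104 105 105 105 104 106 105 106
  105 104 104 104 104 103 102 103 102 103]
 [103 103 103 103 103 104 104 104 103 105 104 106 105 106 106 106 105 105
  104 104 104 103 104 103 103 103 102 104]
 [103 103 103 103 104 103 103 103 102 103 104 106 105 105 104 105 105 103
  103 103 103 103 104 103 103 102 103 103]
 [103 104 102 103 103 103 103 103 103 104 104 105 105 104 104 104 104 103
  103 102 103 103 103 102 103 102 103 103]
 [103 103 103 103 103 103 102 103 103 103 104 104 104 104 104 103 103 103
  103 102 103 102 103 103 103 103 102 103]
 [104 102 102 103 103 103 103 103 102 103 104 104 103 103 103 103 103 104
  102 103 103 103 104 103 104 104 103 104]
 [103 103 104 104 104 104 103 103 103 103 103 103 103 103 104 103 103 103
  103 1
[... 4961 characters left out ...]
108 108 107 107 107 107 107 107 106 106 105 105 105 104 103 103 103 103
  103 103 103 103 104 103 103 104 103 103]
 [109 110 107 107 108 106 106 106 108 106 106 105 104 104 104 102 101 103
  104 103 104 105 104 104 104 103 102 102]
 [109 108 108 109 107 106 107 106 107 105 106 104 105 105 103 102 102 102
  103 104 103 104 104 105 104 104 102 102]
 [108 107 107 107 107 107 107 105 105 105 105 106 106 106 104 103 103 103
  102 104 103 102 104 104 104 104 103 102]
 [108 107 107 107 106 106 106 107 106 105 105 105 106 105 105 104 103 102
  102 103 104 103 104 103 105 104 105 103]
 [108 107 107 107 107 107 107 106 105 104 106 106 105 106 105 104 104 102
  102 102 102 103 104 104 105 104 103 103]]
```

Run:
```python
from h import *
import pickle
m=pickle.load(open("w9.pkl","rb"));g=cv2.cvtColor(cv2.imread("pics/w9.png"),6)
Q=[]
for u,v in((297,100),(341,100)):
    s=g[v-10:v+16,u-12:u+16].astype(float);w=np.clip(80-s,0,None);ys,xs=np.indices(s.shape)
    # restrict to recess (very dark)
    w[s>60]=0;c=(u-12+(w*xs).sum()/w.sum(),v-10+(w*ys).sum()/w.sum());Q.append(plane(m,*c,147));print(np.round(c,1),Q[-1].round(1))
d=Q[1]-Q[0];mid=(Q[0]+Q[1])/2;print("spacing",np.linalg.norm(d),"mic yaw",np.degrees(np.arctan2(d[1],d[0])),mid)
m=pickle.load(open("w8.pkl","rb"))
a,b=plane(m,291.5,169.8,14),plane(m,327,169.7,14);d=b-a;h=(a+b)/2
e=plane(m,309.5,255.2,14);sp=plane(m,309.5,121,29)
print("holes",a.round(1),b.round(1),np.linalg.norm(d),"carrier yaw",np.degrees(np.arctan2(d[1],d[0]))+90,"hole mid",h.round(1),"end",e.round(1),np.linalg.norm(e-h),"spec",sp.round(1))
s1=plane(m,291.5,191.5,14);s2=plane(m,326.5,191.5,14);print("slot ends mid",((s1+s2)/2).round(1))
```

```text
[299.1 100. ] [474.1 347.  147. ]
[343.  100.4] [511.8 343.4 147. ]
spacing 37.80591773727849 mic yaw -5.436355108213522 [492.94904051 345.19681115 147.        ]
holes [473.8  65.3  14. ] [511.5  62.   14. ] 37.88701306896646 carrier yaw 84.96643567505987 hole mid [492.7  63.7  14. ] end [483.8 -34.7  14. ] 98.7759305427287 spec [497.6 114.9  29. ]
slot ends mid [490.2  39.9  14. ]
```

Run:
```python
from h import *
go([485.3,-17.6,40],[180,-20,85])
```

```text
rot(tool) [-0.61  0.04  0.11] then trans(new tool) [-296.9   27.6  119.9] | trans(cur tool) [-296.9   28.3  119.8]
```

```bash
python3 drive.py '-40 5 0 -0.6 0 0.1;-48 5 0 0 0 0;-48 5 0 0 0 0;-48 5 0 0 0 0;-48 5 0 0 0 0;-45 3 15 0 0 0;-20 0 40 0 0 0;0 0 40 0 0 0' 90; python3 drive.py '0 0 0 0 0 0;0 0 0 0 0 0'
python3 - <<'E'
from h import *
go([485.3,-17.6,7],[180,-20,85])
E
```

```text
time_s: 16.95
ee_pos: [484.2, -31.3, 61.5]
ee_rot: [-180.0, -19.9, 84.4]
force: [0.0, 1.2, 0.1]
gripper_width: 89.8
gripper_force: 0.0
time_s: 17.15
ee_pos: [484.7, -28.2, 63.9]
ee_rot: [-179.9, -20.0, 84.7]
force: [-0.3, -0.3, 0.3]
gripper_width: 89.9
gripper_force: 0.0
rot(tool) [ 0.02 -0.03 -0.25] then trans(new tool) [-9.5 -0.3 57.1] | trans(cur tool) [-9.5 -0.3 57.1]
```

```bash
python3 drive.py '-9.5 -0.3 15 0 0 -0.25;0 0 20 0 0 0;0 0 14 0 0 0;0 0 5 0 0 0;0 0 0 0 0 0;0 0 0 0 0 0'
python3 - <<'E'
from h import *
go([485.3,-17.6,7],[180,-20,85])
E
```

```text
time_s: 17.75
ee_pos: [487.2, -18.7, 11.5]
ee_rot: [179.7, -20.0, 85.1]
force: [0.2, 0.8, -0.8]
gripper_width: 89.7
gripper_force: 0.0
rot(tool) [0.29 0.03 0.13] then trans(new tool) [-0.7 -2.   4.6] | trans(cur tool) [-0.7 -2.   4.6]
```

```bash
python3 drive.py '-0.7 0 4 0 0 0;0 0 0 0 0 0;0 0 0 0 0 0'
python3 - <<'E'
from h import *
go([485.3,-17.6,7],[180,-20,85])
E
```

```text
time_s: 18.05
ee_pos: [486.2, -17.6, 6.4]
ee_rot: [179.8, -20.0, 85.1]
force: [-0.3, -0.1, -0.2]
gripper_width: 90.0
gripper_force: 0.0
rot(tool) [ 0.15 -0.    0.08] then trans(new tool) [ 0.1 -0.9 -0.6] | trans(cur tool) [ 0.1 -0.9 -0.6]
```

```bash
python3 drive.py '0 -0.7 0 0 0 0;0 0 0 0 0 0;0 0 0 0 0 0;0 0 0 0 0 0;0 0 0 0 0 0;0 0 0 0 0 0;0 0 0 0 0 0;0 0 0 0 0 0' 55 60; python3 drive.py '0 0 0 0 0 0;0 0 0 0 0 0;0 0 0 0 0 0'
python3 - <<'E'
from h import *
m=env.camera_model("wrist");f=env.grab_frame("wrist");g=cv2.cvtColor(f,6);cv2.imwrite("pics/w10.png",f)
import pickle;pickle.dump(m,open("w10.pkl","wb"))
for X in([473.7,65.4,14],[511.4,62,14],[491.6+60*.0872,54.1+60*.9962,29],[491.6-.3,54.1+3,14]):print(proj(m,X).round(1))
_,l,st,ce=cv2.connectedComponentsWithStats((g<95).astype('uint8'))
for s,c in zip(st,ce):
    if 200<s[4]<9000 :print(s,c.round(1))
E
```

```text
time_s: 18.85
ee_pos: [485.4, -17.5, 6.2]
ee_rot: [179.8, -20.0, 85.1]
force: [-0.4, 0.5, 0.4]
gripper_width: 65.5
gripper_force: 60.0
time_s: 19.15
ee_pos: [485.4, -17.5, 6.2]
ee_rot: [179.8, -20.0, 85.1]
force: [-0.3, -0.1, 0.4]
gripper_width: 65.2
gripper_force: 60.0
[278.7  94.5]
[351.5  94.8]
[315.  -18.1]
[313.8 107.2]
[ 271    0   88   46 2826] [314.3  20.6]
[ 261   78   37   66 1695] [278.9 105.9]
[ 333   78   37   66 1605] [350.6 107.5]
```

```bash
python3 drive.py '1.7 0 -4.7 0 0 0;3.4 0 -9.4 0 0 0;6.8 0 -18.8 0 0 0;10.3 0 -28.2 0 0 0;0 0 0 0 0 0;0 0 0 0 0 0'
python3 - <<'E'
from h import *
m=env.camera_model("wrist");f=env.grab_frame("wrist");g=cv2.cvtColor(f,6);cv2.imwrite("pics/w11.png",f)
_,l,st,ce=cv2.connectedComponentsWithStats((g<95).astype('uint8'))
for s,c in zip(st,ce):
    if 200<s[4]<9000 and s[1]<200:print(s,c.round(1))
go([485.5,263.5,166],[180,-20,84.9])
E
```

```text
time_s: 19.8
ee_pos: [485.3, -17.7, 71.6]
ee_rot: [179.7, -19.9, 85.1]
force: [-0.8, -0.4, -3.0]
gripper_width: 65.3
gripper_force: 60.0
[ 273    0   86   47 2612] [317.5  21.6]
[ 262   79   36   65 1668] [279.3 106.3]
[ 333   85   36   59 1455] [350.5 109.5]
rot(tool) [0.06 0.02 0.18] then trans(new tool) [295.6 -24.1   6.3] | trans(cur tool) [295.7 -23.2   6.2]
```

```bash
python3 drive.py '8.2 0 -22.5 0 0 0;10.3 0 -28.2 0 0 0;10.3 0 -28.2 0 0 0;6.8 0 -18.8 0 0 0;0 0 0 0 0 0.18;0 0 0 0 0 0'
python3 - <<'E'
from h import *
print(env.state()["ee_pos"])
go([485.5,263.5,166],[180,-20,84.9])
E
```

```text
time_s: 20.45
ee_pos: [484.0, -17.4, 173.6]
ee_rot: [-179.9, -20.0, 84.8]
force: [0.3, 0.3, -3.1]
gripper_width: 65.2
gripper_force: 60.0
[484.04692022 -17.38490059 173.63174057]
rot(tool) [-0.04  0.   -0.05] then trans(new tool) [260.4 -23.5 102.9] | trans(cur tool) [260.4 -23.7 102.9]
```

```bash
python3 drive.py '25 -2.5 9 0 0 0;40 -3.5 14.5 0 0 0;40 -3.5 14.5 0 0 0;40 -3.5 14.5 0 0 0;40 -3.5 14.5 0 0 0;35 -3.5 13 0 0 0;20 -2 7.5 0 0 0;0 0 0 0 0 0'; python3 drive.py '0 0 0 0 0 0;0 0 0 0 0 0'
python3 - <<'E'
from h import *
m=env.camera_model("wrist");f=env.grab_frame("wrist");cv2.imwrite("pics/w12.png",f);import pickle;pickle.dump(m,open("w12.pkl","wb"))
print(env.state()["qpos"].round(1))
go([485.5,263.5,152],[180,-20,84.9])
E
```

```text
time_s: 21.25
ee_pos: [483.8, 240.9, 172.2]
ee_rot: [-179.8, -19.9, 85.0]
force: [0.2, 0.3, -2.8]
gripper_width: 65.5
gripper_force: 60.0
time_s: 21.45
ee_pos: [485.4, 237.9, 173.6]
ee_rot: [-179.9, -19.9, 84.8]
force: [0.2, -0.9, -2.8]
gripper_width: 65.2
gripper_force: 60.0
[ 13.3  13.6 105.6  22.9  56.4   6.4]
rot(tool) [ 0.03  0.06 -0.11] then trans(new tool) [16.5 -2.5 29.5] | trans(cur tool) [16.5 -2.5 29.5]
```

```bash
python3 drive.py '12 -1.2 4 0 0 -0.1;12 -1.3 5 0 0 0;-2 0 7 0 0 0;0 0 0 0 0 0;0 0 0 0 0 0'
python3 - <<'E'
from h import *
m=env.camera_model("wrist");f=env.grab_frame("wrist");cv2.imwrite("pics/w13.png",f)
go([485.5,263.5,152],[180,-20,84.9])
for X in([474.1,347,147],[511.8,343.4,147]):print(proj(m,X).round(1))
c=cv2.resize(f[60:160,240:390],None,fx=4,fy=4,interpolation=cv2.INTER_CUBIC);cv2.imwrite("pics/c13.png",c)
E
```

```text
time_s: 22.0
ee_pos: [485.4, 265.2, 167.0]
ee_rot: [179.9, -20.0, 85.0]
force: [-0.5, -0.6, -3.4]
gripper_width: 65.2
gripper_force: 60.0
rot(tool) [0.08 0.02 0.08] then trans(new tool) [-6.8 -0.  13.8] | trans(cur tool) [-6.8 -0.  13.8]
[284.2 113.7]
[347.4 114.2]
```

View pics/c13.png

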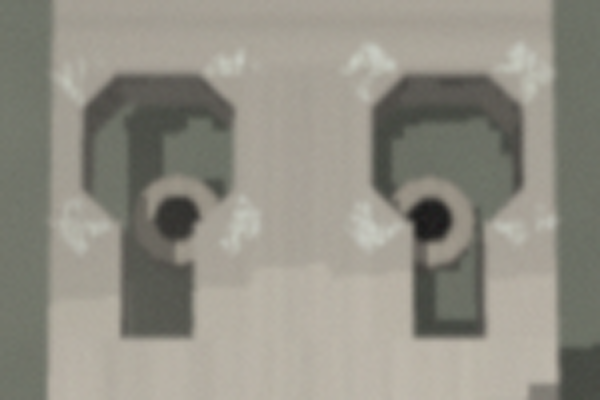

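Run:
```python
from h import *
m=env.camera_model("wrist");z=env.state()["ee_pos"][2]+7.8
a,b=plane(m,279.5,96.5,z),plane(m,352,96.5,z);c,d=plane(m,284.2,114.2,147),plane(m,347.5,114.4,147)
print(a,b,np.linalg.norm(a-b),c,d,np.linalg.norm(c-d))
h=(a+b)/2;s=(c+d)/2;print("screw-hole world",(s-h)[:2]);ang=lambda v:np.degrees(np.arctan2(v[1],v[0]));print(ang(b-a),ang(d-c))
y=np.radians(84.8);print("along",(s-h)[:2]@[np.cos(y),np.sin(y)],"across",(s-h)[:2]@[np.sin(y),-np.cos(y)])
```

```text
[474.34586091 346.90420717 175.06572965] [511.90140985 343.6217957  175.06572965] 37.69871988662022 [474.36476482 346.79340786 147.        ] [512.1940886  343.35699116 147.        ] 37.98508519656645
screw-hole world [ 0.15579134 -0.18780193]
-4.995044041260409 -5.190504106319536
along -0.17290923639574263 across 0.1721711341045867
```

```bash
python3 drive.py '-2.7 0 7.5 0 0 0.08;-2.2 0 6.1 0 0 0;0 0 0 0 0 0;0 0 0 0 0 0'
python3 - <<'E'
from h import *
go([485.5,265.1,148],[180,-20,84.9])
m=env.camera_model("wrist");f=env.grab_frame("wrist");cv2.imwrite("pics/w14.png",f);g=cv2.cvtColor(f,6)
Q=[]
for x0,x1 in((262,300),(330,370)):
    s=g[85:135,x0:x1].astype(float);w=(s<52);n,l,st,ce=cv2.connectedComponentsWithStats(w.astype('uint8'))
    for q,c in zip(st[1:],ce[1:]):
        if q[4]>20:print(q,(c+[x0,85]).round(1),plane(m,c[0]+x0,c[1]+85,147).round(1))
E
```

```text
time_s: 22.45
ee_pos: [485.7, 265.1, 152.7]
ee_rot: [179.9, -20.0, 84.9]
force: [-0.1, 0.5, -2.8]
gripper_width: 65.5
gripper_force: 60.0
rot(tool) [ 0.07  0.01 -0.02] then trans(new tool) [-1.7 -0.2  4.4] | trans(cur tool) [-1.7 -0.2  4.4]
[15 17  9  8 51] [281.4 105.3] [474.2 347.1 147. ]
[14 17 10 10 78] [348.5 106.2] [511.6 343.3 147. ]
```

```bash
for i in 1 2 3 4; do python3 drive.py '-0.7 0 1.9 0 0 0;-0.7 0 1.9 0 0 0;0 0 0 0 0 0' | grep -E "pos|force:"; done
```

```text
ee_pos: [485.7, 265.2, 148.8]
force: [0.1, 0.1, -1.8]
gripper_force: 60.0
ee_pos: [485.6, 265.1, 144.6]
force: [-0.4, 0.1, -2.2]
gripper_force: 60.0
ee_pos: [485.7, 265.2, 140.5]
force: [-0.4, 0.4, -3.5]
gripper_force: 60.0
ee_pos: [485.6, 265.1, 136.5]
force: [-0.5, 0.4, -2.0]
gripper_force: 60.0
```

```bash
python3 drive.py '-0.7 0 1.9 0 0 0;0 0 0 0 0 0' | grep -E "pos|force:"; for i in 1 2 3 4; do python3 drive.py '-0.27 0 0.75 0 0 0;0 0 0 0 0 0' | grep -E "pos|force:"; done
```

```text
ee_pos: [485.7, 265.1, 134.5]
force: [0.5, -0.1, -2.1]
gripper_force: 60.0
ee_pos: [485.9, 265.2, 134.0]
force: [-0.2, 0.8, -2.9]
gripper_force: 60.0
ee_pos: [486.0, 265.2, 133.3]
force: [-0.1, -0.2, -1.8]
gripper_force: 60.0
ee_pos: [486.0, 265.3, 132.6]
force: [-0.4, -0.3, -1.1]
gripper_force: 60.0
ee_pos: [486.1, 265.2, 132.2]
force: [-0.9, -0.3, 2.1]
gripper_force: 60.0
```

```bash
python3 drive.py '0 -0.4 0 0 0 0;2.8 0 1.02 0 0 0;2.8 0 1.02 0 0 0;0 0 0 0 0 0' | grep -E "pos|rot|force:";python3 drive.py '2.8 0 1.02 0 0 0;2.8 0 1.02 0 0 0;0 0 0 0 0 0' | grep -E "pos|rot|force:"
```

```text
ee_pos: [486.5, 271.7, 132.1]
ee_rot: [179.8, -20.0, 84.9]
force: [0.4, -2.2, 3.3]
gripper_force: 60.0
ee_pos: [486.9, 277.6, 132.0]
ee_rot: [179.8, -20.0, 84.9]
force: [-0.2, -2.8, 4.2]
gripper_force: 60.0
```

```bash
python3 drive.py '2.8 0 1.02 0 0 0;2.8 0 1.02 0 0 0;0 0 0 0 0 0' | grep -E "pos|rot|force:"
```

```text
ee_pos: [487.5, 283.4, 132.1]
ee_rot: [179.8, -20.0, 84.9]
force: [-0.2, -3.8, 5.2]
gripper_force: 60.0
```

```bash
for i in 1 2 3 ; do python3 drive.py '1.4 0 0.5 0 0 0;0 0 0 0 0 0' | grep -E "pos|force:"; done
```

```text
ee_pos: [487.6, 284.7, 132.1]
force: [-0.7, -4.5, 5.3]
gripper_force: 60.0
ee_pos: [487.7, 286.1, 132.1]
force: [-0.5, -5.2, 6.5]
gripper_force: 60.0
ee_pos: [487.7, 286.4, 132.0]
force: [-1.1, -9.8, 8.3]
gripper_force: 60.0
```

```bash
python3 drive.py '-0.5 0 -0.6 0 0 0;0 0 0 0 0 0;0 0 0 0 0 0;0 0 0 0 0 0;0 0 0 0 0 0;0 0 0 0 0 0;0 0 0 0 0 0' 90; python3 drive.py '0 0 0 0 0 0;0 0 -4 0 0 0;0 0 -15 0 0 0;-10 0 -25 0 0 0;-30 0 -25 0 0 0;-40 0 0 0 0 0;-40 0 0 0 0 0;0 0 0 0 0 0'
python3 - <<'E'
from h import *
m=env.camera_model("wrist");f=env.grab_frame("wrist");cv2.imwrite("pics/w15.png",f);g=cv2.cvtColor(f,6)
for n,X in(("a",[474.1,347,147]),("b",[511.8,343.4,147])):
    u,v=proj(m,X).astype(int);print(n,u,v,plane(m,u,v,147))
    print(cv2.resize(g[v-30:v+16,u-16:u+16],(32,23),interpolation=3))
u,v=proj(m,[487.7-1.5,286.4-17.5,140]);print("end predicted",u,v)
E
```

```text
time_s: 27.0
ee_pos: [487.4, 286.9, 132.0]
ee_rot: [179.9, -20.0, 84.9]
force: [1.3, -0.3, -0.8]
gripper_width: 90.1
gripper_force: 0.0
time_s: 27.8
ee_pos: [474.0, 147.6, 154.6]
ee_rot: [-179.9, -19.9, 84.6]
force: [-0.3, 0.2, -0.0]
gripper_width: 89.7
gripper_force: 0.0
a 283 -91 [473.90713545 346.59315603 147.        ]
[[45 48 50 48 48 46 48 48 51 49 48 49 48 46 49 50 50 50 49 50 49 48 49 48
  50 48 49 50 48 50 48 50]
 [53 53 54 52 55 54 52 52 51 52 53 54 54 54 52 54 54 52 54 54 54 54 54 54
  53 52 54 53 52 54 55 53]
 [52 54 54 52 52 52 52 53 52 53 52 53 52 52 52 54 52 54 52 53 52 53 54 53
  54 54 52 54 51 55 53 54]
 [54 54 56 54 56 55 56 53 55 54 56 52 54 54 52 56 54 54 54 55 53 54 54 54
  54 56 54 56 53 55 54 55]
 [54 56 57 54 54 58 57 56 58 56 56 55 54 56 56 56 56 56 56 56 56 56 57 55
  54 56 57 55 56 54 58 57]
 [56 56 58 56 56 56 56 58 57 58 56 58 58 58 58 56 58 58 58 58 56 57 56 54
  59 58 60 58 58 57 58 56]
 [58 57 58 58 59 59 56 58 58 57 56 58 56 58 57 57 57 58 58 58 56 58 56 58
  58 58 59 56 57 56 58 58]
 [58 56 58 58 55 58 58 57 58 56 58 56 57 58 57 57 58 56 57 58 58 56 5
[... 3273 characters left out ...]
 34 34 35 32 34
  34 34 35 36 34 33 36 37]
 [34 35 34 38 34 38 36 36 36 36 36 34 36 36 36 38 36 36 34 36 34 35 38 36
  36 34 34 36 32 34 36 35]
 [36 38 39 34 33 36 38 36 34 35 37 34 36 34 33 36 36 37 36 36 38 34 34 34
  36 34 34 33 32 35 33 34]
 [38 36 35 36 34 36 36 35 36 36 32 36 36 34 35 32 35 34 34 38 36 36 38 34
  34 34 36 36 35 35 34 34]
 [35 34 34 38 36 32 34 35 36 35 36 36 34 36 36 36 33 36 34 36 34 36 32 34
  36 33 34 34 34 34 35 36]
 [34 34 34 37 35 37 34 37 36 36 36 34 36 35 37 37 34 36 34 36 38 32 33 36
  35 36 35 36 36 36 32 34]
 [34 36 35 35 32 36 36 34 36 32 35 36 36 34 36 36 36 34 34 34 36 34 35 37
  32 35 31 35 36 36 34 34]]
end predicted 316.43895804795966 42.15146241617637
```

Run:
```python
from h import *
m=env.camera_model("wrist");g=cv2.cvtColor(cv2.imread("pics/w15.png"),6)
for c in(300,316,332):print(c,g[25:60,c-3:c+4].mean(1).round().astype(int))
print(g[10:20,240:400].mean(0).round().astype(int))
yd=np.array([.0906,.9959]);e=np.array([492.9,345.2])+12*yd-90*yd
for z in(140,130):print("home end px",proj(m,[*e,z]))
xd=np.array([yd[1],-yd[0]])
for s in(33,-33):p=e+20*yd+s*xd;print(proj(m,[*p,140]))
```

```text
300 [167 167 167 167 167 168 167 166 167 168 167 167 166 166 166 167 166 166
 166 159 132  96  76  79  84  85  87  86  87  87  88  88  89  90  90]
316 [166 165 166 166 166 165 166 166 166 166 167 166 166 167 167 167 166 167
 167 160 133 102  88  85  85  85  86  87  86  86  86  87  86  85  87]
332 [169 168 169 169 169 169 169 169 169 169 168 167 166 167 167 167 167 167
 166 159 132  96  78  80  84  86  86  87  87  88  88  88  88  88  87]
[144 144 144 145 147 150 153 154 153 153 152 153 152 152 151 151 153 156
 157 157 158 162 165 166 167 169 171 173 173 172 170 168 168 165 163 162
 165 167 169 170 169 168 168 168 169 171 172 172 171 169 168 166 166 166
 167 167 166 168 168 168 166 165 164 165 166 166 168 169 167 166 166 167
 166 164 163 165 165 166 166 167 168 167 167 167 168 167 166 167 169 170
 170 170 168 166 166 168 170 172 172 171 169 168 168 168 168 169 170 169
 168 168 168 169 170 169 168 166 164 165 166 167 167 167 166 166 167 170
 170 169 169 169 170 168 162 157 157 158 158 158 158 158 159 159 159 160
 163 166 166 166 166 165 160 154 153 153 152 152 152 152 152 155]
home end px [314.81381785  48.49306749]
home end px [314.81650332  56.72427847]
[369.92083511  15.91035672]
[259.48235871  16.08612057]
```

```bash
python3 -c "
from workcell import env
print(env.job_done())"
```

```text
the job is handed in; nothing more can be done
None
```

The carrier is out of the chute, was laid on the pad and regripped by its plain end, and is now on the microscope stage with both screws at the ends of their slots (within about 2 mm by the wrist camera). I let go, backed the arm clear and handed the job in at about 28 s; no verdict was returned.

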